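# Return the label-check bottles to their trays

## Task

Four little tasting bottles were pulled out of their trays for the label check. Lower each one, without dropping it, into the empty middle place of the tray that holds its own kind, so that it stands upright on the tray's floor. Leave the green-capped bottle, which has no tray, and the tasting glass where they stand, and knock nothing over.

Things in the scene. Friction and masses are not known exactly. Their poses are not given: they have to be found in the camera images.
- bottle_red: Loose full 100 ml wine bottle standing upright, about 0.2 kg: dark green glass, deep red capsule, cream label. Body 40 mm in diameter, height 150 mm; the capsule is a straight round neck 24 mm in diameter from 106 to 150 mm up, the place to grip it. Origin: centre of its underside; z up along its axis; its yaw means nothing.
- bottle_amber: Loose full 100 ml wine bottle standing upright, about 0.2 kg: brown glass, sloping flute shape, yellow capsule, pale label. Body 38 mm in diameter, height 165 mm; the capsule is a straight round neck 24 mm in diameter from 122 to 165 mm up, the place to grip it. Origin: centre of its underside; z up along its axis; its yaw means nothing.
- bottle_rose: Loose full 100 ml wine bottle standing upright, about 0.2 kg: pink glass, white capsule, pale pink label. Body 40 mm in diameter, height 150 mm; the capsule is a straight round neck 24 mm in diameter from 106 to 150 mm up, the place to grip it. Origin: centre of its underside; z up along its axis; its yaw means nothing.
- bottle_blue: Loose full 100 ml wine bottle standing upright, about 0.2 kg: green glass, long sloping shoulders, blue capsule, grey-blue label. Body 41 mm in diameter, height 150 mm; the capsule is a straight round neck 24 mm in diameter from 110 to 150 mm up, the place to grip it. Origin: centre of its underside; z up along its axis; its yaw means nothing.
- bottle_green: Loose full 100 ml wine bottle standing upright, about 0.2 kg: pale yellow glass, green capsule, white label. Body 40 mm in diameter, height 150 mm; the capsule is a straight round neck 24 mm in diameter from 108 to 150 mm up, the place to grip it. Origin: centre of its underside; z up along its axis; its yaw means nothing. This one has no tray.
- tray_red: Fixed white cardboard tray, three places in a row, 61 mm (x) by 182 mm (y, along the row); walls 50 mm high, 3 mm thick, floor 3 mm. The outer places hold fixed bottles like bottle_red (deep red capsule), 60 mm to each side of the middle one, tops 153 mm up. The middle place is empty, 55 mm (x) by 57 mm (y) inside. Origin: centre of the tray's underside, below the middle place; z up.
- tray_amber: Fixed white cardboard tray, three places in a row, 61 mm (x) by 182 mm (y, along the row); walls 50 mm high, 3 mm thick, floor 3 mm. The outer places hold fixed bottles like bottle_amber (yellow capsule), 60 mm to each side of the middle one, tops 168 mm up. The middle place is empty, 55 mm (x) by 57 mm (y) inside. Origin: centre of the tray's underside, below the middle place; z up.
- tray_rose: Fixed white cardboard tray, three places in a row, 61 mm (x) by 182 mm (y, along the row); walls 50 mm high, 3 mm thick, floor 3 mm. The outer places hold fixed bottles like bottle_rose (white capsule), 60 mm to each side of the middle one, tops 153 mm up. The middle place is empty, 55 mm (x) by 57 mm (y) inside. Origin: centre of the tray's underside, below the middle place; z up.
- tray_blue: Fixed white cardboard tray, three places in a row, 61 mm (x) by 182 mm (y, along the row); walls 50 mm high, 3 mm thick, floor 3 mm. The outer places hold fixed bottles like bottle_blue (blue capsule), 60 mm to each side of the middle one, tops 153 mm up. The middle place is empty, 55 mm (x) by 57 mm (y) inside. Origin: centre of the tray's underside, below the middle place; z up.
- glass: Loose clear stemmed tasting glass standing upright, 155 mm tall, 65 mm across, a bystander. Origin: centre of its foot; z up.

How it is judged:
At the end, for the whole second after the job is handed in: The red-, yellow-, white- and blue-capped bottles stand in the middle places of their own trays: within 13 mm of its centre, underside less than 8 mm above the bench (floor 3 mm), upright within 7 degrees, at rest. The green-capped one is upright within 25 mm of where it stood (horizontal distance between bottle_red and tray_red below 0.013 m and z of bottle_red in the frame of tray_red below 0.008 m and angle between each of bottle_red, bottle_amber, bottle_rose, bottle_blue, bottle_green's own z axis and vertical below 0.12 rad and linear speed of each of bottle_red, bottle_amber, bottle_rose, bottle_blue below 0.02 m/s and horizontal distance between bottle_amber and tray_amber below 0.013 m and z of bottle_amber in the frame of tray_amber below 0.008 m and horizontal distance between bottle_rose and tray_rose below 0.013 m and z of bottle_rose in the frame of tray_rose below 0.008 m and horizontal distance between bottle_blue and tray_blue below 0.013 m and z of bottle_blue in the frame of tray_blue below 0.008 m and distance of bottle_green from where it was at the start of the episode below 0.025 m); the robot touches nothing.
It fails at once if a bottle is dropped into its tray (faster than 0.5 m/s inside it) instead of being lowered ((horizontal distance between bottle_red and tray_red below 0.03 m and height (world z) of bottle_red between 0.012 and 0.05 m and linear speed of bottle_red above 0.5 m/s) or (horizontal distance between bottle_amber and tray_amber below 0.03 m and height (world z) of bottle_amber between 0.012 and 0.05 m and linear speed of bottle_amber above 0.5 m/s) or (horizontal distance between bottle_rose and tray_rose below 0.03 m and height (world z) of bottle_rose between 0.012 and 0.05 m and linear speed of bottle_rose above 0.5 m/s) or (horizontal distance between bottle_blue and tray_blue below 0.03 m and height (world z) of bottle_blue between 0.012 and 0.05 m and linear speed of bottle_blue above 0.5 m/s)).
It fails at once if a bottle is knocked over (tilts past 40 degrees) (angle between any of bottle_red, bottle_amber, bottle_rose, bottle_blue, bottle_green's own z axis and vertical above 0.7 rad).
It fails at once if the tasting glass is knocked over or shoved more than 30 mm (angle between glass's own z axis and vertical above 0.5 rad or distance of glass from where it was at the start of the episode above 0.03 m).
It also fails if it takes over 128 s, if anything falls off the work surface, if the arm or the gripper's body presses on something with over 40 N, if the wrist force passes 120 N, or if a joint passes its speed limit or range.

## Robot

A 7-joint arm with a two-finger parallel gripper is mounted at the origin on the work surface. World frame = base frame: x ahead of the robot, y to its left, z up, the work surface at z = 0. Lengths are in m, angles in rad, forces in N, time in s.
With the tool pointing down it reaches from about 0.35 to 0.9 m from the base axis. Payload 8.1 kg.
Tool frame: the origin (TCP) lies at the very end of the fingers, on their centre line; the grasp point (between the pads) lies 19 mm behind it; z points along the fingers, y is the line along which they close (so a half turn about z gives the same grasp; the last joint's range is limited). The gripper opens to 92 mm and grips with 3 to 60 N. Pads are 19 mm wide; open, the fingers measure 130 mm over their backs; the gripper's body (75 mm by 190 mm) begins 47 mm behind the grasp point.
Start: joints at [-1.318, 0.434, 0.025, 1.573, -0.012, 1.134, -0.075], TCP at [0.218, 0.586, 0.227] pointing down, gripper open.
Joint ranges: [-2.62, 2.62], [-0.44, 2.09], [-1.27, 1.32], [0.08, 2.57], [-1.32, 4.46], [0.12, 2], [-2.74, 2.74]. Speed limits (rad/s): [2.22, 2.22, 3.01, 3.01, 3.14, 3.14, 3.14].

## Interface

Orientations are given as a 3x3 rotation matrix whose columns are the frame's x, y, z axes.
In Python, from cell import r gives the robot as it stands. The module is installed in compiled form; this text tells all that it offers.
- The arm moves only by the shell command python3 -m crank 'ROWS' [FORCE]. ROWS is JSON, a list of rows, each an object with "offset": the shift along the tool's x, y, z in m, a list of three; "turn": the turn about the tool's z in degrees; "hand": the closure, from -1 (fully open) to 1 (shut). In form: [{"offset": [dx, dy, dz], "turn": turn, "hand": hand}, ...]. A call has 1 to 8 rows; each row is the pose to reach, as a shift and turn from the pose commanded when the call began, along the tool's axes at that moment; what a row does not reach only later rows make up. A row lasts 1/8 s, in which the tool goes at most 62.5 mm and 10.7 degrees, less where a joint would pass 70% of its speed; a pose out of reach is approached as far as the arm can. A call with a gripper value outside its range is refused whole. The fingers move at their own pace and stop on an object; FORCE is the grip in N (left out, the last holds). Time passes only in rows, so rows that repeat a pose let the fingers close. It gives the time, the measured TCP pose, the force, the opening and the grip force at its end, in the units of the state.
- r.observe(): the state, without advancing time (a new reading comes with each control period).
- r.grab_frame(name): name is "side" or "top" or "wrist"; returns a dict with "pixels" (400x640x3 uint8, red, green, blue), "fovy" (degrees; the focal length in pixels is half the picture's height over the tangent of half this angle, whatever the lens; pixels are square), "cx", "cy" (the principal point, pixels), "position" and "orientation" of the camera in the world; the wrist camera has in their place "mount" (4x4, takes a point from camera to tool coordinates, whose origin is the TCP and whose axes are the flange's). Camera axes: x right, y down, z forward; pixel columns grow to the right and rows downward; lengths in m; the calibration is good to about 2 mm. A picture is of the moment at which its call begins: read the wrist's pose just before it. There is no depth.
- r.job_done(): hands the job in; it is judged then, once.
The state is a dict: "clock": time; "joint_pos": joint angles; "dq": joint speeds; "effort": joint torques, N m; "eef_pos": TCP position; "ee_rot": TCP orientation; "force": force on the tool from outside, world axes, zero at the start; "moment": the same for the moment, N m; "gripper_width": finger opening in m; "finger_force": force on a finger pad.
Only numpy, scipy, OpenCV 4.12 (cv2) and the standard library are available. Lean on these libraries where they do the work, as an engineer would, in place of code of your own. Each camera call takes 0.05 s, during which the arm holds its last target. There are 200 camera calls.

## Working session

There is one attempt and no reset: what is moved stays moved. The work goes in short steps, Python scripts to look and compute and a shell command to move; the robot and the scene stay as the last step left them, time stands still between calls to the robot, and variables do not carry over. Pictures are saved under pics/ and viewed, at most 14 in all, crops included, and the job is handed in when it is done.

```bash
mkdir -p pics
python3 - <<'E'
from cell import r
import cv2,numpy as np
np.set_printoptions(precision=4,suppress=True)
s=r.observe();print(s['clock'],s['eef_pos'],s['ee_rot'],s['gripper_width'])
for n in['top','side']:
    f=r.grab_frame(n);cv2.imwrite(f'pics/{n}0.png',f['pixels'][:,:,::-1])
    print(n,{k:v for k,v in f.items() if k!='pixels'})
s=r.observe();f=r.grab_frame('wrist');print({k:v for k,v in f.items() if k!='pixels'})
cv2.imwrite('pics/w0.png',f['pixels'][:,:,::-1])
E
```

```text
0.0 [0.2176 0.5853 0.2259] [[-0.9374  0.3484 -0.0004]
 [ 0.3484  0.9374 -0.0015]
 [-0.0001 -0.0016 -1.    ]] 0.09193246960064444
top {'fovy': 55.99128828105914, 'cx': 322.06994502479563, 'cy': 197.70347805845634, 'position': array([ 0.3716, -0.0119,  1.0329]), 'orientation': array([[-0.0118, -0.9907,  0.1357],
       [-0.9998,  0.0142,  0.0167],
       [-0.0185, -0.1355, -0.9906]])}
side {'fovy': 57.7196960103481, 'cx': 322.94510420064023, 'cy': 202.52659314015892, 'position': array([0.4458, 0.7135, 0.7838]), 'orientation': array([[-0.9967, -0.0557,  0.0585],
       [-0.0807,  0.7201, -0.6892],
       [-0.0037, -0.6917, -0.7222]])}
{'fovy': 63.79228046318273, 'cx': 317.4852123251074, 'cy': 196.82766938960066, 'mount': array([[-0.001 , -0.9503, -0.3114,  0.0857],
       [ 1.    , -0.0009, -0.0005,  0.0001],
       [ 0.0002, -0.3114,  0.9503, -0.1579],
       [ 0.    ,  0.    ,  0.    ,  1.    ]])}
```

View pics/top0.png

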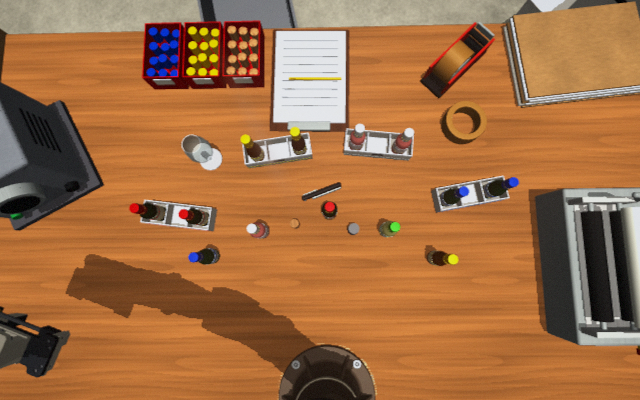

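View pics/side0.png

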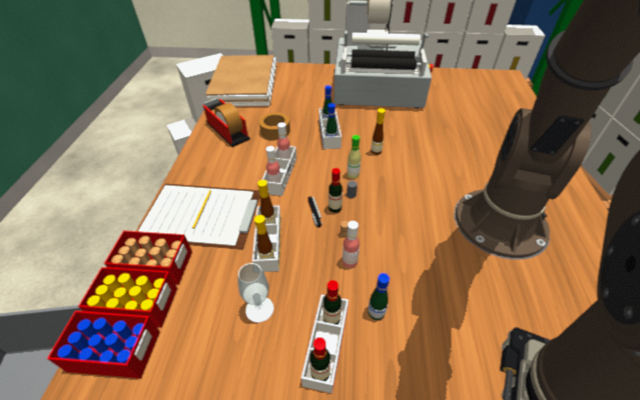

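The top view (left is +y, up is +x) shows:
- **Loose bottles:** red (330,210), white (252,229), green (395,227), blue (195,257), yellow (452,259).
- **Trays:** red (175,214), amber (277,150), rose (380,142), blue (474,193).
- **Glass:** (203,150).

The side view shows the same layout. Next I'll localise the capsules by matching projected cylinder centroids to colour blobs in both views.

```bash
cat > h.py <<'E'
import cv2,numpy as np
from scipy.optimize import least_squares
np.set_printoptions(precision=4,suppress=True)
Z={'red':(.106,.150),'amber':(.122,.165),'rose':(.106,.150),'blue':(.110,.150),'green':(.108,.150)}
def proj(f,P,R,p):
    q=(P-p)@R; k=200/np.tan(np.radians(f['fovy'])/2)
    return q[:,:2]/q[:,2:]*k+[f['cx'],f['cy']]
def cyl(x,y,z0,z1,rad=.012):
    a=np.linspace(0,2*np.pi,40)
    return np.vstack([np.c_[x+rad*np.cos(a),y+rad*np.sin(a),0*a+z] for z in(z0,z1)])
def hullc(u):
    m=cv2.moments(cv2.convexHull(u.astype(np.float32)));return np.array([m['m10'],m['m01']])/m['m00']
def mask(img,c):
    h=cv2.cvtColor(img,cv2.COLOR_RGB2HSV);H,S,V=[h[:,:,i].astype(int) for i in range(3)]
    m={'red':((H<8)|(H>172))&(S>170)&(V>90),'amber':(H>22)&(H<34)&(S>170)&(V>110),'blue':(H>108)&(H<128)&(S>150)&(V>90),
       'green':(H>45)&(H<75)&(S>150)&(V>80),'rose':(S<40)&(V>150)}[c]
    return m.astype(np.uint8)
def blobs(img,c,amin=25):
    n,l,st,ce=cv2.connectedComponentsWithStats(mask(img,c))
    return [(ce[i],st[i,4],st[i,:4]) for i in range(1,n) if st[i,4]>=amin]
def solve(f,R,p,uv,c,dz=0):
    z0,z1=Z[c]
    return least_squares(lambda v:hullc(proj(f,cyl(v[0],v[1],z0+dz,z1+dz),R,p))-uv,[p[0]+.1,p[1]-.01],diff_step=1e-4,x_scale=.1).x
E
python3 - <<'E'
from h import *
from cell import r
for n in['top','side']:
    f=r.grab_frame(n);print(n)
    for c in['red','amber','rose','blue','green']:
        for uv,a,b in blobs(f['pixels'],c):
            if a>(220 if n=='top' else 400) :continue
            if n=='top' and (uv[1]<110 or uv[1]>300): continue
            try:
                lo=[solve(f,f['orientation'],f['position'],uv,c,d) for d in(0,.003)]
            except Exception as e: continue
            if not .2<lo[0][0]<.8 : continue
            print(c,uv.round(1),a,b[2:],'loose',lo[0],'tray',lo[1])
E
```

```text
top
red [133.8 207.7] 83 [10 11] loose [0.4773 0.4627] tray [0.477  0.4611]
red [329.2 206.5] 90 [11 10] loose [ 0.4734 -0.0135] tray [ 0.4731 -0.0135]
red [183.4 213.8] 70 [10  9] loose [0.4609 0.3403] tray [0.4606 0.3392]
amber [294.5 131.7] 77 [10 10] loose [0.6571 0.0685] tray [0.6562 0.0682]
amber [245.1 138.9] 79 [11 11] loose [0.641  0.1896] tray [0.6401 0.1889]
amber [452.5 259.1] 92 [12 11] loose [ 0.3456 -0.2973] tray [ 0.3457 -0.2963]
rose [  2.  124.4] 55 [ 8 22] loose [0.6945 0.812 ] tray [0.6934 0.8092]
rose [409.4 133.4] 85 [10 19] loose [ 0.6526 -0.2145] tray [ 0.6516 -0.2138]
rose [ 14.3 159.7] 107 [18 18] loose [0.6023 0.7709] tray [0.6015 0.7683]
rose [  8.  192.1] 216 [20 17] loose [0.5205 0.7785] tray [0.52   0.7759]
rose [326.3 192.3] 35 [28 11] loose [ 0.5084 -0.007 ] tray [ 0.5079 -0.007 ]
rose [602.3 207. ] 46 [11  6] loose [ 0.4634 -0.6643] tray [ 0.4631 -0.6622]
rose [251.4 228. ] 76 [10  9] loose [0.4242 0.1741] tray [0.4241 0.1735]
blue [512.8 181.8] 71 [10  9] loose [ 0.5272 -0.457 ] tray [ 0.5266 -0.4555]
blue [463.2 191.1] 74 [10 10] loose [ 0.5063 -0.
[... 1371 characters left out ...]
 [ 0.6567 -0.236 ]
rose [337.6 134. ] 27 [ 8 12] loose [ 0.4777 -0.2043] tray [ 0.4775 -0.2001]
rose [270.9 148.9] 50 [12  6] loose [ 0.6677 -0.116 ] tray [ 0.6666 -0.1122]
rose [283.3 167.9] 199 [27 38] loose [ 0.6184 -0.0351] tray [ 0.6176 -0.0317]
rose [352.5 225. ] 75 [10  9] loose [0.4233 0.1559] tray [0.4234 0.1584]
rose [254.7 240.6] 42 [ 4 23] loose [0.6439 0.2197] tray [0.643  0.2219]
blue [327.8  89.9] 41 [5 9] loose [ 0.5262 -0.4632] tray [ 0.5258 -0.4578]
blue [331.  107.3] 54 [ 7 10] loose [ 0.5073 -0.3499] tray [ 0.5071 -0.3451]
blue [382.8 280.4] 126 [11 15] loose [0.3575 0.3027] tray [0.3579 0.3046]
green [355.2 140.5] 61 [ 6 12] loose [ 0.4234 -0.1741] tray [ 0.4235 -0.17  ]
```

```bash
cat >> h.py <<'E'
def off(s,tgt,az):  # offsets/turn to bring TCP to tgt with tool y at azimuth az (deg)
    R=s['ee_rot'];o=R.T@(np.array(tgt)-s['eef_pos'])
    a=np.degrees(np.arctan2(R[1,1],R[0,1])); print('offset mm',(o*1000).round(1),'turn',round(a-az,1))
E
python3 - <<'E'
from h import *
from cell import r
f=r.grab_frame('top')
for c in Z: Z[c]=(Z[c][1]-.004,Z[c][1])
for c in['red','amber','rose','blue','green']:
    for uv,a,b in blobs(f['pixels'],c):
        if a>220 or uv[1]<110 or uv[1]>300 or uv[0]<100 or uv[0]>530:continue
        lo=[solve(f,f['orientation'],f['position'],uv,c,d) for d in(0,.003)]
        print(c,uv.round(1),a,'loose',lo[0],'tray',lo[1])
cv2.imwrite('pics/c1.png',cv2.resize(f['pixels'][110:170,220:430,::-1],None,fx=3.8,fy=3.8,interpolation=cv2.INTER_CUBIC))
E
python3 -m crank '[{"offset":[-0.227,-0.212,-0.034],"turn":69.6,"hand":-1},{"offset":[-0.227,-0.212,-0.034],"turn":69.6,"hand":-1},{"offset":[-0.227,-0.212,-0.034],"turn":69.6,"hand":-1},{"offset":[-0.227,-0.212,-0.034],"turn":69.6,"hand":-1},{"offset":[-0.227,-0.212,-0.034],"turn":69.6,"hand":-1},{"offset":[-0.227,-0.212,-0.034],"turn":69.6,"hand":-1},{"offset":[-0.227,-0.212,-0.034],"turn":69.6,"hand":-1},{"offset":[-0.227,-0.212,-0.034],"turn":69.6,"hand":-1}]' 25
python3 - <<'E'
from h import *
from cell import r
s=r.observe();f=r.grab_frame('wrist');print(s['clock'],s['eef_pos'],s['ee_rot'])
cv2.imwrite('pics/w1.png',f['pixels'][:,:,::-1])
off(s,[.357,.307,.118],0)
E
```

```text
red [133.9 207.7] 82 loose [0.4752 0.4527] tray [0.4749 0.4512]
red [329.2 206.5] 89 loose [ 0.4716 -0.0137] tray [ 0.4713 -0.0136]
red [183.4 213.8] 71 loose [0.459 0.333] tray [0.4587 0.3318]
amber [294.5 131.7] 75 loose [0.6513 0.0668] tray [0.6504 0.0665]
amber [245.1 138.9] 77 loose [0.6356 0.1854] tray [0.6347 0.1847]
amber [452.6 259. ] 92 loose [ 0.3462 -0.2918] tray [ 0.3463 -0.2908]
rose [409.4 133.6] 85 loose [ 0.6463 -0.2103] tray [ 0.6454 -0.2096]
rose [326.3 192.3] 35 loose [ 0.5058 -0.0071] tray [ 0.5053 -0.0071]
rose [251.4 228. ] 76 loose [0.4232 0.1704] tray [0.423  0.1698]
blue [512.8 181.8] 72 loose [ 0.5244 -0.4486] tray [ 0.5239 -0.4472]
blue [463.3 191.2] 73 loose [ 0.5037 -0.3309] tray [ 0.5032 -0.3298]
blue [193.4 257. ] 77 loose [0.3573 0.3055] tray [0.3573 0.3044]
green [394.4 226.5] 82 loose [ 0.4223 -0.1656] tray [ 0.4222 -0.165 ]
clock: 1.3
eef_pos: [0.3566, 0.308, 0.2608]
ee_rot: [[-0.001, 1.0, 0.0], [1.0, 0.001, 0.0], [0.0, 0.0, -1.0]]
force: [0.4, 0.4, 0.4]
gripper_width: 0.0918
finger_force: 0.0
1.3 [0.3566 0.308  0.2608] [[-0.0008  1.      0.0001]
 [ 1.      0.0008  0.0002]
 [ 0.0002  0.0001 -1.    ]]
offset mm [ -1.    0.4 142.8] turn 0.0
```

View pics/c1.png

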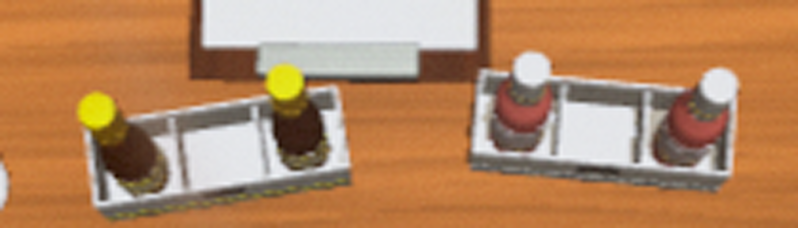

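View pics/w1.png

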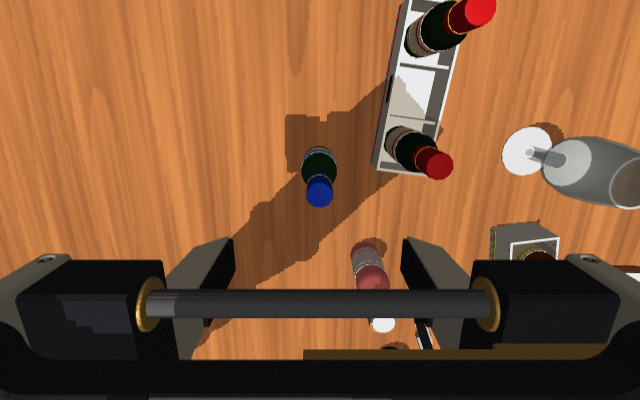

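The crop shows the rose-tray capsule tops at about (360,129) and (409,133) in the full image. The wrist view shows the blue capsule at (319,192) centred between the fingers, with the red tray's empty place at (413,93). Refining with the wrist blob now.

```bash
cat >> h.py <<'E'
def wcam(s,f):
    M=np.array(f['mount']);R=s['ee_rot']
    return R@M[:3,:3],R@M[:3,3]+s['eef_pos']
def disc(f,R,p,uv,z):
    k=200/np.tan(np.radians(f['fovy'])/2)
    d=R@np.array([(uv[0]-f['cx'])/k,(uv[1]-f['cy'])/k,1]);return (p+d*(z-p[2])/d[2])[:2]
def wlook(r,c,dz=0):
    s=r.observe();f=r.grab_frame('wrist');R,p=wcam(s,f)
    for uv,a,b in blobs(f['pixels'],c,150):
        print(c,uv.round(1),a,b,'full',solve(f,R,p,uv,c,dz))
    return s,f,R,p
E
python3 - <<'E'
from h import *
from cell import r
wlook(r,'blue');s,f,R,p=wlook(r,'red',.003)
off(s,[.357,.307,.118],0)
f=r.grab_frame('top')
for uv in([359.7,128.8],[409,133]): print('rose tray',disc(f,f['orientation'],f['position'],uv,.153))
E
```

```text
blue [319.1 194.6] 489 [307 183  25  24] full [0.3573 0.3023]
red [480.1  11.6] 726 [465   0  32  28] full [0.482  0.4525]
red [439.7 166.6] 569 [427 153  27  28] full [0.4656 0.3293]
offset mm [ -1.1   0.5 142.7] turn 0.2
rose tray [ 0.6589 -0.09  ]
rose tray [ 0.6464 -0.2082]
```

```bash
cat >> h.py <<'E'
for c in Z: Z[c]=(Z[c][1]-.004,Z[c][1])   # only the top disc is bright enough
E
python3 - <<'E'
from h import *
from cell import r
wlook(r,'blue');s,f,R,p=wlook(r,'red',.003)
E
```

```text
blue [319.1 194.6] 490 [307 183  26  24] full [0.3571 0.3068]
red [479.9  11.4] 717 [465   0  32  28] full [0.4751 0.4493]
red [439.7 166.4] 567 [427 152  27  28] full [0.4594 0.3329]
```

```bash
python3 -m crank '[{"offset":[-0.002,0,0.05],"turn":0,"hand":-1},{"offset":[-0.002,0,0.1],"turn":0,"hand":-1},{"offset":[-0.002,0,0.13],"turn":0,"hand":-1},{"offset":[-0.002,0,0.148],"turn":0,"hand":-0.5},{"offset":[-0.002,0,0.148],"turn":0,"hand":1},{"offset":[-0.002,0,0.148],"turn":0,"hand":1},{"offset":[-0.002,0,0.148],"turn":0,"hand":1},{"offset":[-0.002,0,0.148],"turn":0,"hand":1}]' 30
```

```text
clock: 2.6
eef_pos: [0.3569, 0.3064, 0.1134]
ee_rot: [[-0.0, 1.0, 0.001], [1.0, 0.0, 0.001], [0.001, 0.001, -1.0]]
force: [-0.2, 0.1, -0.4]
gripper_width: 0.0466
finger_force: 0.0
```

```bash
python3 -m crank '[{"offset":[0,0,0],"turn":0,"hand":1},{"offset":[0,0,0],"turn":0,"hand":1},{"offset":[0,0,0],"turn":0,"hand":1},{"offset":[0,0,0],"turn":0,"hand":1},{"offset":[0,0,-0.05],"turn":0,"hand":1},{"offset":[0,0,-0.1],"turn":0,"hand":1},{"offset":[0,0,-0.15],"turn":0,"hand":1},{"offset":[0,0,-0.19],"turn":0,"hand":1}]' 30
python3 - <<'E'
from h import *
from cell import r
s=r.observe();off(s,[.5136,-.3885,s['eef_pos'][2]],10)
E
```

```text
clock: 3.6
eef_pos: [0.3566, 0.3059, 0.3046]
ee_rot: [[-0.0, 1.0, 0.0], [1.0, 0.0, 0.001], [0.001, 0.0, -1.0]]
force: [0.6, 0.5, -2.1]
gripper_width: 0.0234
finger_force: 30.0
offset mm [-694.4  157.    -0.4] turn -10.0
```

```bash
python3 -m crank '[{"offset":[-0.05,0.012,0],"turn":0,"hand":1},{"offset":[-0.1,0.024,0],"turn":0,"hand":1},{"offset":[-0.15,0.036,0],"turn":0,"hand":1},{"offset":[-0.2,0.048,0],"turn":0,"hand":1},{"offset":[-0.25,0.06,0],"turn":0,"hand":1},{"offset":[-0.3,0.07,0],"turn":0,"hand":1},{"offset":[-0.35,0.08,0],"turn":0,"hand":1},{"offset":[-0.4,0.09,0],"turn":0,"hand":1}]' 30
python3 -m crank '[{"offset":[-0.05,0.012,0],"turn":-2,"hand":1},{"offset":[-0.1,0.024,0],"turn":-4,"hand":1},{"offset":[-0.15,0.036,0],"turn":-6,"hand":1},{"offset":[-0.2,0.048,0],"turn":-8,"hand":1},{"offset":[-0.25,0.06,0],"turn":-10,"hand":1},{"offset":[-0.285,0.067,0],"turn":-10,"hand":1},{"offset":[-0.285,0.067,0],"turn":-10,"hand":1},{"offset":[-0.285,0.067,0],"turn":-10,"hand":1}]' 30
python3 - <<'E'
from h import *
from cell import r
s,f,R,p=wlook(r,'blue',.003)
off(s,[.5136,-.3885,s['eef_pos'][2]],10)
cv2.imwrite('pics/w2.png',f['pixels'][:,:,::-1])
E
```

```text
clock: 4.6
eef_pos: [0.4465, -0.0954, 0.3026]
ee_rot: [[-0.001, 1.0, 0.0], [1.0, 0.001, 0.001], [0.001, 0.0, -1.0]]
force: [1.2, 1.2, -2.7]
gripper_width: 0.0239
finger_force: 30.0
clock: 5.6
eef_pos: [0.5136, -0.3782, 0.3021]
ee_rot: [[-0.174, 0.985, -0.001], [0.985, 0.174, 0.001], [0.001, -0.001, -1.0]]
force: [0.5, -0.2, -1.6]
gripper_width: 0.0234
finger_force: 30.0
blue [316.2 132.6] 472 [304 120  25  26] full [ 0.5032 -0.3309]
blue [317.4 280.8] 707 [292 271  51  18] full [ 0.5323 -0.4901]
offset mm [-10.1  -1.8  -0. ] turn 0.0
```

View pics/w2.png

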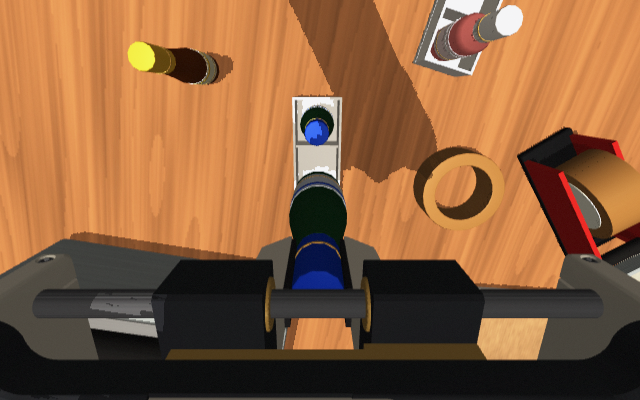

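The wrist view shows the held bottle just ahead of the tray's empty place (318,165). The near blue neighbour at (316,132) confirms the tray centre. Aligning and lowering.

```bash
python3 -m crank '[{"offset":[-0.011,-0.002,0.0],"turn":0,"hand":1},{"offset":[-0.011,-0.002,0.05],"turn":0,"hand":1},{"offset":[-0.011,-0.002,0.09],"turn":0,"hand":1},{"offset":[-0.011,-0.002,0.12],"turn":0,"hand":1},{"offset":[-0.011,-0.002,0.14],"turn":0,"hand":1},{"offset":[-0.011,-0.002,0.155],"turn":0,"hand":1},{"offset":[-0.011,-0.002,0.17],"turn":0,"hand":1},{"offset":[-0.011,-0.002,0.18],"turn":0,"hand":1}]' 30
python3 -m crank '[{"offset":[0,0,0.003],"turn":0,"hand":1},{"offset":[0,0,0.005],"turn":0,"hand":1},{"offset":[0,0,0.006],"turn":0,"hand":1},{"offset":[0,0,0.006],"turn":0,"hand":1},{"offset":[0,0,0.006],"turn":0,"hand":1}]' 30
```

```text
clock: 6.65
eef_pos: [0.5138, -0.3902, 0.1222]
ee_rot: [[-0.174, 0.985, 0.0], [0.985, 0.174, -0.0], [-0.0, 0.0, -1.0]]
force: [0.3, 0.0, -2.9]
gripper_width: 0.0236
finger_force: 30.0
clock: 7.28
eef_pos: [0.5138, -0.3902, 0.117]
ee_rot: [[-0.174, 0.985, 0.0], [0.985, 0.174, -0.0], [-0.0, 0.0, -1.0]]
force: [0.8, 0.0, -3.0]
gripper_width: 0.0237
finger_force: 30.0
```

```bash
python3 -m crank '[{"offset":[0,0,0.001],"turn":0,"hand":0},{"offset":[0,0,0.001],"turn":0,"hand":-0.5},{"offset":[0,0,0.001],"turn":0,"hand":-1},{"offset":[0,0,0.001],"turn":0,"hand":-1},{"offset":[0,0,-0.04],"turn":0,"hand":-1},{"offset":[0,0,-0.09],"turn":0,"hand":-1},{"offset":[0,0,-0.14],"turn":0,"hand":-1},{"offset":[0,0,-0.17],"turn":0,"hand":-1}]' 30
python3 - <<'E'
from h import *
from cell import r
s,f,R,p=wlook(r,'blue',.003)
off(s,[.3462,-.2918,.275],8)
E
```

```text
clock: 8.28
eef_pos: [0.5139, -0.3908, 0.2896]
ee_rot: [[-0.174, 0.985, 0.002], [0.985, 0.174, -0.002], [-0.002, 0.002, -1.0]]
force: [0.8, 0.0, 0.0]
gripper_width: 0.0914
finger_force: 0.0
blue [317.7 119.9] 533 [305 107  26  27] full [ 0.5032 -0.331 ]
blue [317.5 183.1] 435 [306 172  24  23] full [ 0.5132 -0.3892]
blue [317.5 240.3] 365 [307 230  22  21] full [ 0.5236 -0.4486]
offset mm [ 126.6 -148.    14. ] turn 2.0
```

```bash
python3 -m crank '[{"offset":[0.04,-0.046,0],"turn":1,"hand":-1},{"offset":[0.08,-0.092,0],"turn":2,"hand":-1},{"offset":[0.127,-0.148,0.014],"turn":2,"hand":-1},{"offset":[0.127,-0.148,0.014],"turn":2,"hand":-1},{"offset":[0.127,-0.148,0.014],"turn":2,"hand":-1},{"offset":[0.127,-0.148,0.014],"turn":2,"hand":-1},{"offset":[0.127,-0.148,0.014],"turn":2,"hand":-1}]' 30
python3 - <<'E'
from h import *
from cell import r
s,f,R,p=wlook(r,'amber')
off(s,[.3462,-.2918,.128],8)
E
```

```text
clock: 9.2
eef_pos: [0.3469, -0.2916, 0.2729]
ee_rot: [[-0.139, 0.99, -0.0], [0.99, 0.139, -0.002], [-0.002, -0.001, -1.0]]
force: [0.4, -0.8, -1.0]
gripper_width: 0.0918
finger_force: 0.0
offset mm [  0.1  -0.7 144.9] turn 0.0
```

Run:
```python
from h import *
from cell import r
s=r.observe();f=r.grab_frame('wrist')
for uv,a,b in blobs(f['pixels'],'amber'): print(uv,a,b)
cv2.imwrite('pics/w3.png',f['pixels'][100:300,180:460,::-1])
```

```text
(no output)
```

View pics/w3.png

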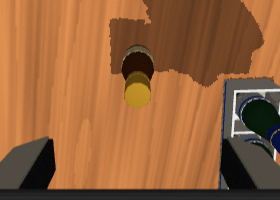

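The shaded amber cap's top disc is at about (317,196) in the full wrist frame.

Run:
```python
from h import *
from cell import r
s=r.observe();f=r.grab_frame('wrist');R,p=wcam(s,f)
print(disc(f,R,p,(317.5,196),.165), f['pixels'][196,317],f['pixels'][180,317])
h=cv2.cvtColor(f['pixels'],cv2.COLOR_RGB2HSV);print(h[196,317],h[180,317],h[230,250])
m=((h[:,:,0]>20)&(h[:,:,0]<32)&(h[:,:,1]>120)&(h[:,:,2]>100)).astype(np.uint8)
n,l,st,ce=cv2.connectedComponentsWithStats(m)
for i in range(1,n):
    if st[i,4]>150: print(ce[i],st[i],disc(f,R,p,ce[i],.165))
```

```text
[ 0.3457 -0.2925] [188 139  36] [95 68 16]
[ 20 206 188] [ 20 212  95] [ 13 164 201]
[320.4655 192.8879] [309 184  21  23 232] [ 0.3479 -0.2893]
```

```bash
python3 -m crank '[{"offset":[0,-0.001,0.05],"turn":0,"hand":-1},{"offset":[0,-0.001,0.1],"turn":0,"hand":-1},{"offset":[0,-0.001,0.13],"turn":0,"hand":-0.5},{"offset":[0,-0.001,0.146],"turn":0,"hand":0},{"offset":[0,-0.001,0.146],"turn":0,"hand":1},{"offset":[0,-0.001,0.146],"turn":0,"hand":1},{"offset":[0,-0.001,0.146],"turn":0,"hand":1},{"offset":[0,-0.001,0.146],"turn":0,"hand":1}]' 30
python3 -m crank '[{"offset":[0,0,0],"turn":0,"hand":1},{"offset":[0,0,0],"turn":0,"hand":1},{"offset":[0,0,0],"turn":0,"hand":1},{"offset":[0,0,-0.05],"turn":0,"hand":1},{"offset":[0,0,-0.1],"turn":0,"hand":1},{"offset":[0,0,-0.15],"turn":0,"hand":1},{"offset":[0,0,-0.2],"turn":0,"hand":1},{"offset":[0,0,-0.2],"turn":0,"hand":1}]' 30
python3 - <<'E'
from h import *
from cell import r
s=r.observe();off(s,[.6425,.090,s['eef_pos'][2]],7.6)
E
```

```text
clock: 10.35
eef_pos: [0.3454, -0.291, 0.1274]
ee_rot: [[-0.14, 0.99, 0.001], [0.99, 0.14, -0.0], [-0.0, 0.001, -1.0]]
force: [0.3, 0.2, -0.2]
gripper_width: 0.0364
finger_force: 0.0
clock: 11.35
eef_pos: [0.3462, -0.292, 0.3294]
ee_rot: [[-0.14, 0.99, 0.006], [0.99, 0.14, -0.001], [-0.002, 0.005, -1.0]]
force: [0.6, -0.2, -3.2]
gripper_width: 0.0235
finger_force: 30.0
offset mm [336.9 346.8   1.2] turn 0.4
```

```bash
python3 -m crank '[{"offset":[0.042,0.043,0],"turn":0,"hand":1},{"offset":[0.084,0.087,0],"turn":0,"hand":1},{"offset":[0.126,0.13,0],"turn":0,"hand":1},{"offset":[0.168,0.173,0],"turn":0,"hand":1},{"offset":[0.21,0.217,0],"turn":0,"hand":1},{"offset":[0.252,0.26,0],"turn":0,"hand":1},{"offset":[0.294,0.303,0],"turn":0,"hand":1},{"offset":[0.337,0.347,0],"turn":0.4,"hand":1}]' 30
python3 -m crank '[{"offset":[0,0,0],"turn":0,"hand":1},{"offset":[0,0,0],"turn":0,"hand":1},{"offset":[0,0,0],"turn":0,"hand":1}]'
python3 - <<'E'
from h import *
from cell import r
s,f,R,p=wlook(r,'amber',.003)
off(s,[.6425,.1256,s['eef_pos'][2]],7.6)
cv2.imwrite('pics/w4.png',f['pixels'][:,:,::-1])
E
```

```text
clock: 12.35
eef_pos: [0.642, 0.0926, 0.3246]
ee_rot: [[-0.132, 0.991, -0.003], [0.991, 0.132, -0.0], [0.0, -0.003, -1.0]]
force: [1.0, -0.3, -1.5]
gripper_width: 0.0235
finger_force: 30.0
clock: 12.72
eef_pos: [0.641, 0.0895, 0.3263]
ee_rot: [[-0.13, 0.991, -0.001], [0.991, 0.13, -0.0], [-0.0, -0.001, -1.0]]
force: [-0.1, -1.1, -1.5]
gripper_width: 0.0235
finger_force: 30.0
amber [527.   8.] 246 [518   0  18  18] full [0.8015 0.2661]
amber [561.9  10.2] 382 [552   0  21  22] full [0.8323 0.2684]
amber [599.1  14. ] 412 [589   2  22  25] full [0.8657 0.2698]
amber [622.7  20.9] 361 [613  10  21  22] full [0.8885 0.2673]
amber [327.6  78.2] 199 [313  68  25  25] full [0.6369 0.1867]
amber [450.5 209.8] 259 [436 166  29  89] full [0.7836 0.0744]
offset mm [35.6  6.2 -0. ] turn -0.1
```

View pics/w4.png

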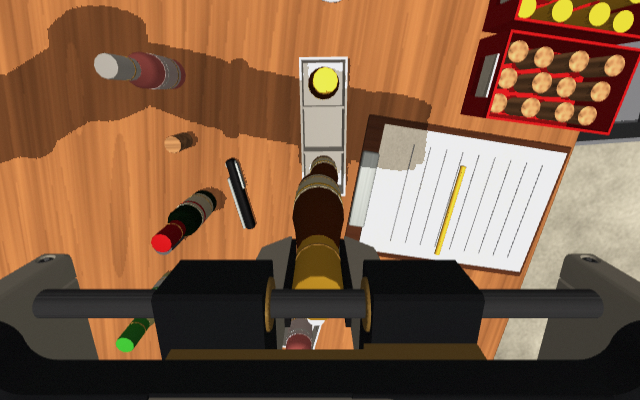

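The tray's empty place is at (323,127), with the near neighbour cap at (324,81), consistent with the tray centre (0.642, 0.125). Lowering.

```bash
python3 -m crank '[{"offset":[0.036,0.006,0],"turn":0,"hand":1},{"offset":[0.036,0.006,0.01],"turn":0,"hand":1},{"offset":[0.036,0.006,0.06],"turn":0,"hand":1},{"offset":[0.036,0.006,0.105],"turn":0,"hand":1},{"offset":[0.036,0.006,0.135],"turn":0,"hand":1},{"offset":[0.036,0.006,0.155],"turn":0,"hand":1},{"offset":[0.036,0.006,0.17],"turn":0,"hand":1},{"offset":[0.036,0.006,0.18],"turn":0,"hand":1}]' 30
python3 -m crank '[{"offset":[0,0,0.005],"turn":0,"hand":1},{"offset":[0,0,0.01],"turn":0,"hand":1},{"offset":[0,0,0.014],"turn":0,"hand":1},{"offset":[0,0,0.016],"turn":0,"hand":1},{"offset":[0,0,0.016],"turn":0,"hand":1},{"offset":[0,0,0.016],"turn":0,"hand":1}]' 30
```

```text
clock: 13.78
eef_pos: [0.6427, 0.1271, 0.1464]
ee_rot: [[-0.132, 0.991, 0.0], [0.991, 0.132, 0.0], [0.0, 0.0, -1.0]]
force: [1.0, 0.9, -2.2]
gripper_width: 0.0237
finger_force: 30.0
clock: 14.52
eef_pos: [0.6429, 0.1276, 0.1309]
ee_rot: [[-0.132, 0.991, 0.0], [0.991, 0.132, 0.0], [0.0, 0.0, -1.0]]
force: [-0.4, -0.4, -1.6]
gripper_width: 0.0235
finger_force: 30.0
```

```bash
python3 -m crank '[{"offset":[0,0,0.0005],"turn":0,"hand":0},{"offset":[0,0,0.0005],"turn":0,"hand":-0.5},{"offset":[0,0,0.0005],"turn":0,"hand":-1},{"offset":[0,0,0.0005],"turn":0,"hand":-1},{"offset":[0,0,-0.04],"turn":0,"hand":-1},{"offset":[0,0,-0.09],"turn":0,"hand":-1},{"offset":[0,0,-0.14],"turn":0,"hand":-1},{"offset":[0,0,-0.15],"turn":0,"hand":-1}]' 30
python3 - <<'E'
from h import *
from cell import r
s,f,R,p=wlook(r,'amber',.003)
off(s,[.4232,.1704,.262],-6)
E
```

```text
clock: 15.52
eef_pos: [0.6444, 0.1273, 0.2846]
ee_rot: [[-0.132, 0.991, 0.006], [0.991, 0.132, 0.001], [0.001, 0.006, -1.0]]
force: [0.2, 0.2, -1.0]
gripper_width: 0.0916
finger_force: 0.0
amber [545.9   7.4] 303 [536   0  22  18] full [0.7975 0.2949]
amber [586.2   9.7] 441 [575   0  24  22] full [0.8286 0.2975]
amber [612.9  16.7] 456 [602   4  23  26] full [0.851  0.2957]
amber [534.5  36.4] 320 [525  24  19  25] full [0.7957 0.2745]
amber [571.4  40.6] 445 [560  28  23  26] full [0.8254 0.2755]
amber [611.2  45.3] 457 [600  33  23  26] full [0.858  0.2764]
amber [632.9  52.8] 291 [625  41  15  23] full [0.8773 0.2736]
amber [456.5 226. ] 169 [447 199  20  56] full [0.7776 0.1104]
amber [316.3 252.4] 411 [305 242  24  22] full [0.6512 0.0663]
offset mm [  71.9 -213.7   21.4] turn 13.6
```

```bash
python3 -m crank '[{"offset":[0.016,-0.05,0],"turn":4,"hand":-1},{"offset":[0.033,-0.1,0],"turn":8,"hand":-1},{"offset":[0.05,-0.15,0.01],"turn":12,"hand":-1},{"offset":[0.072,-0.214,0.021],"turn":13.6,"hand":-1},{"offset":[0.072,-0.214,0.021],"turn":13.6,"hand":-1},{"offset":[0.072,-0.214,0.021],"turn":13.6,"hand":-1},{"offset":[0.072,-0.214,0.021],"turn":13.6,"hand":-1},{"offset":[0.072,-0.214,0.021],"turn":13.6,"hand":-1}]' 30
python3 - <<'E'
from h import *
from cell import r
s,f,R,p=wlook(r,'rose')
off(s,[.4232,.1704,.112],-6)
cv2.imwrite('pics/w5.png',f['pixels'][:,:,::-1])
f=r.grab_frame('top')
for c in('amber','blue'):
  for uv,a,b in blobs(f['pixels'],c):
    if 110<uv[1]<300 and a<200: print(c,solve(f,f['orientation'],f['position'],uv,c,.003))
E
```

```text
clock: 16.58
eef_pos: [0.4223, 0.17, 0.2598]
ee_rot: [[0.106, 0.994, 0.001], [0.994, -0.106, -0.001], [-0.001, 0.001, -1.0]]
force: [0.3, 0.1, -0.7]
gripper_width: 0.0914
finger_force: 0.0
rose [333.2  27.4] 1055 [307   0  61  43] full [0.4473 0.2988]
rose [491.9  18.5] 2445 [455   0  92  44] full [0.5657 0.2921]
rose [493.  163.7] 1103 [473 102  57 155] full [0.5734 0.1802]
rose [599.3 207.1] 7366 [532 149 108 125] full [0.6703 0.1301]
rose [318.6 192.2] 501 [306 180  26  25] full [0.4226 0.1709]
offset mm [  0.6   0.7 147.8] turn -0.1
amber [0.6502 0.0666]
amber [0.6428 0.1263]
amber [0.6347 0.1846]
blue [ 0.5237 -0.4471]
blue [ 0.513  -0.3886]
blue [ 0.5031 -0.3306]
```

View pics/w5.png

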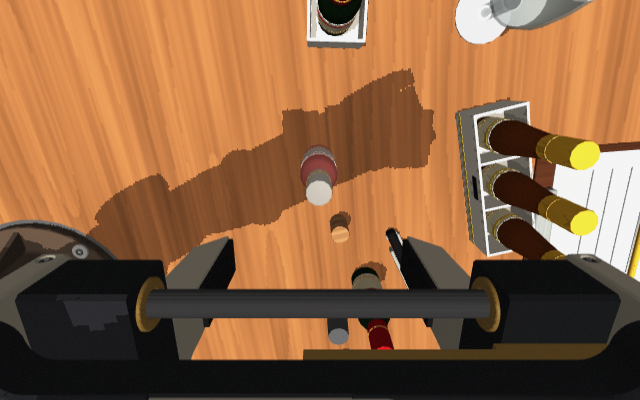

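Amber stands at the middle of its tray, as does blue. The white cap at (319,192) is centred between the fingers.

```bash
python3 -m crank '[{"offset":[0.001,0,0.05],"turn":0,"hand":-1},{"offset":[0.001,0,0.1],"turn":0,"hand":-1},{"offset":[0.001,0,0.13],"turn":0,"hand":-0.5},{"offset":[0.001,0,0.148],"turn":0,"hand":0},{"offset":[0.001,0,0.148],"turn":0,"hand":1},{"offset":[0.001,0,0.148],"turn":0,"hand":1},{"offset":[0.001,0,0.148],"turn":0,"hand":1},{"offset":[0.001,0,0.148],"turn":0,"hand":1}]' 30
python3 -m crank '[{"offset":[0,0,0],"turn":0,"hand":1},{"offset":[0,0,0],"turn":0,"hand":1},{"offset":[0,0,0],"turn":0,"hand":1},{"offset":[0,0,-0.05],"turn":0,"hand":1},{"offset":[0,0,-0.1],"turn":0,"hand":1},{"offset":[0,0,-0.15],"turn":0,"hand":1},{"offset":[0,0,-0.195],"turn":0,"hand":1},{"offset":[0,0,-0.195],"turn":0,"hand":1}]' 30
python3 - <<'E'
from h import *
from cell import r
s=r.observe();off(s,[.6527,-.149,s['eef_pos'][2]],-6)
E
```

```text
clock: 17.68
eef_pos: [0.4216, 0.172, 0.1123]
ee_rot: [[0.104, 0.995, 0.001], [0.995, -0.104, 0.001], [0.001, 0.001, -1.0]]
force: [-0.3, -0.4, 0.5]
gripper_width: 0.0364
finger_force: 0.0
clock: 18.68
eef_pos: [0.4226, 0.1722, 0.3092]
ee_rot: [[0.104, 0.995, 0.004], [0.995, -0.104, 0.004], [0.004, 0.003, -1.0]]
force: [0.8, 1.0, -2.4]
gripper_width: 0.0233
finger_force: 30.0
offset mm [-295.5  262.3   -0.4] turn 0.0
```

```bash
python3 -m crank '[{"offset":[-0.037,0.033,0],"turn":0,"hand":1},{"offset":[-0.074,0.066,0],"turn":0,"hand":1},{"offset":[-0.111,0.099,0],"turn":0,"hand":1},{"offset":[-0.148,0.132,0],"turn":0,"hand":1},{"offset":[-0.185,0.165,0],"turn":0,"hand":1},{"offset":[-0.222,0.198,0],"turn":0,"hand":1},{"offset":[-0.259,0.231,0],"turn":0,"hand":1},{"offset":[-0.295,0.262,0],"turn":0,"hand":1}]' 30
python3 -m crank '[{"offset":[0,0,0],"turn":0,"hand":1},{"offset":[0,0,0],"turn":0,"hand":1},{"offset":[0,0,0],"turn":0,"hand":1}]'
python3 - <<'E'
from h import *
from cell import r
s,f,R,p=wlook(r,'rose',.003)
off(s,[.6527,-.149,s['eef_pos'][2]],-6)
for q in([.6589,-.09,.153],[.6464,-.2082,.153],[.6527,-.149,.003]): print(proj(f,np.array([q]),R,p))
cv2.imwrite('pics/w6.png',f['pixels'][:,:,::-1])
E
```

```text
clock: 19.68
eef_pos: [0.6513, -0.1503, 0.3041]
ee_rot: [[0.105, 0.995, -0.003], [0.995, -0.105, 0.001], [0.0, -0.003, -1.0]]
force: [0.7, 1.1, -0.7]
gripper_width: 0.0236
finger_force: 30.0
clock: 20.05
eef_pos: [0.6507, -0.1476, 0.306]
ee_rot: [[0.103, 0.995, -0.001], [0.995, -0.103, 0.001], [0.001, -0.001, -1.0]]
force: [0.7, -0.0, -2.3]
gripper_width: 0.0235
finger_force: 30.0
rose [290.7   2.6] 153 [279   0  32   9] full [0.6432 0.0114]
rose [467.1  36.7] 16673 [347   0 243  83] full [ 0.7942 -0.0308]
rose [322.1 135.9] 3046 [299  89  49 111] full [ 0.6587 -0.1036]
rose [625.8 237.3] 449 [606 216  34  39] full [ 0.9704 -0.2439]
rose [317.5 282.7] 487 [295 275  46  14] full [ 0.6373 -0.2655]
offset mm [-1.2  2.2 -0. ] turn 0.1
[[320.8884 121.7936]]
[[320.3724 236.4289]]
[[319.8072 154.5457]]
```

View pics/w6.png

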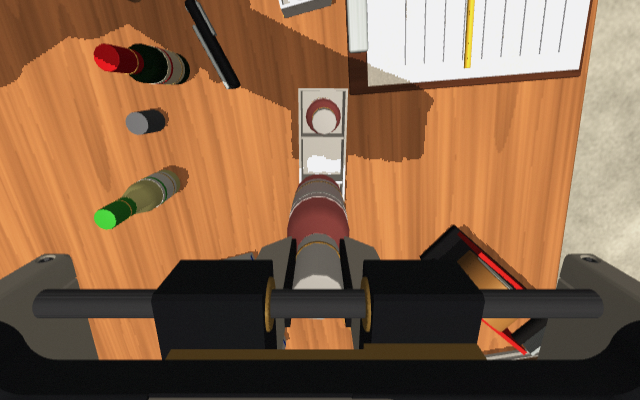

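The tray's centre line appears at column ~323 while the tool is at ~318, so the rose tray's pose needs refining. Taking a closer crop.

Run:
```python
from h import *
from cell import r
s=r.observe();f=r.grab_frame('wrist')
cv2.imwrite('pics/c7.png',cv2.resize(f['pixels'][80:210,270:380,::-1],None,fx=4.5,fy=4.5,interpolation=cv2.INTER_CUBIC))
f=r.grab_frame('top');cv2.imwrite('pics/t7.png',f['pixels'][:,:,::-1])
```

```text
(no output)
```

View pics/c7.png

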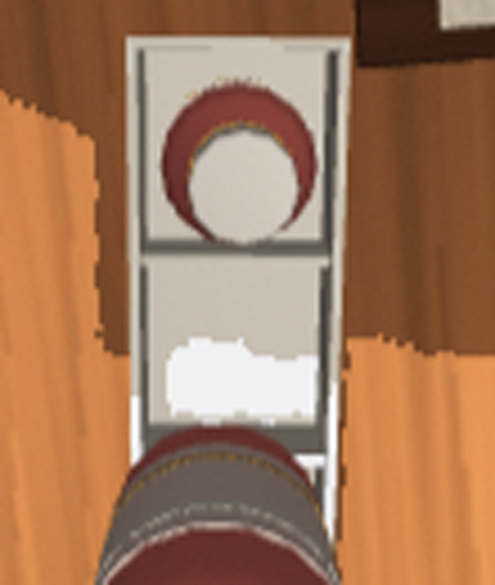

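Run:
```python
from h import *
from cell import r
s=r.observe();f=r.grab_frame('wrist');R,p=wcam(s,f)
a=disc(f,R,p,(323,88.4),.05);b=disc(f,R,p,(324.2,121.3),.153);c=disc(f,R,p,(322.9,157.8),.05)
print(a,b,c, s['eef_pos'])
e=np.array([.6464,-.2082]);d=(e-b)/np.linalg.norm(e-b);print(np.linalg.norm(e-b),d,b+.06*d,a+.091*d,np.degrees(np.arctan2(-d[0],-d[1])))
off(s,[*(b+.06*d),.306],-8)
```

```text
[ 0.666  -0.0599] [ 0.6625 -0.0902] [ 0.6575 -0.1454] [ 0.6509 -0.1478  0.3068]
0.11906373975361308 [-0.1352 -0.9908] [ 0.6544 -0.1497] [ 0.6537 -0.1501] 7.7679385888627985
offset mm [-1.5  3.6  0.8] turn 2.1
```

```bash
python3 -m crank '[{"offset":[-0.002,0.0045,0.03],"turn":1,"hand":1},{"offset":[-0.002,0.0045,0.08],"turn":1,"hand":1},{"offset":[-0.002,0.0045,0.115],"turn":1,"hand":1},{"offset":[-0.002,0.0045,0.14],"turn":1,"hand":1},{"offset":[-0.002,0.0045,0.155],"turn":1,"hand":1},{"offset":[-0.002,0.0045,0.165],"turn":1,"hand":1},{"offset":[-0.002,0.0045,0.175],"turn":1,"hand":1},{"offset":[-0.002,0.0045,0.18],"turn":1,"hand":1}]' 30
python3 -m crank '[{"offset":[0,0,0.003],"turn":0,"hand":1},{"offset":[0,0,0.007],"turn":0,"hand":1},{"offset":[0,0,0.01],"turn":0,"hand":1},{"offset":[0,0,0.011],"turn":0,"hand":1},{"offset":[0,0,0.011],"turn":0,"hand":1}]' 30
```

```text
clock: 21.25
eef_pos: [0.6554, -0.1515, 0.1266]
ee_rot: [[0.122, 0.993, 0.0], [0.993, -0.122, 0.0], [0.0, 0.0, -1.0]]
force: [-0.1, 1.1, -1.7]
gripper_width: 0.0235
finger_force: 30.0
clock: 21.88
eef_pos: [0.6553, -0.1516, 0.1158]
ee_rot: [[0.122, 0.993, 0.0], [0.993, -0.122, 0.0], [0.0, 0.0, -1.0]]
force: [-0.2, -0.4, -2.1]
gripper_width: 0.0234
finger_force: 30.0
```

```bash
python3 -m crank '[{"offset":[0,0,0.0005],"turn":0,"hand":0},{"offset":[0,0,0.0005],"turn":0,"hand":-0.5},{"offset":[0,0,0.0005],"turn":0,"hand":-1},{"offset":[0,0,0.0005],"turn":0,"hand":-1},{"offset":[0,0,-0.04],"turn":0,"hand":-1},{"offset":[0,0,-0.09],"turn":0,"hand":-1},{"offset":[0,0,-0.14],"turn":0,"hand":-1},{"offset":[0,0,-0.15],"turn":0,"hand":-1}]' 30
python3 - <<'E'
from h import *
from cell import r
s,f,R,p=wlook(r,'rose',.003)
cv2.imwrite('pics/w8.png',f['pixels'][:,160:480,::-1])
off(s,[.4716,-.0137,.262],-7.7)
E
```

```text
clock: 22.88
eef_pos: [0.6565, -0.1527, 0.2697]
ee_rot: [[0.122, 0.993, 0.006], [0.993, -0.122, -0.001], [-0.001, 0.006, -1.0]]
force: [-0.3, -0.1, -0.2]
gripper_width: 0.0912
finger_force: 0.0
rose [468.8  32.9] 15997 [341   0 262  77] full [ 0.7887 -0.04  ]
rose [315.6 149.9] 3025 [288  84  54 150] full [ 0.6593 -0.1157]
rose [314.7 119.1] 591 [302 105  27  29] full [ 0.6617 -0.0899]
rose [316.6 247.8] 417 [305 237  24  22] full [ 0.6485 -0.209 ]
offset mm [ 115.4 -200.5    6.5] turn 0.7
```

View pics/w8.png

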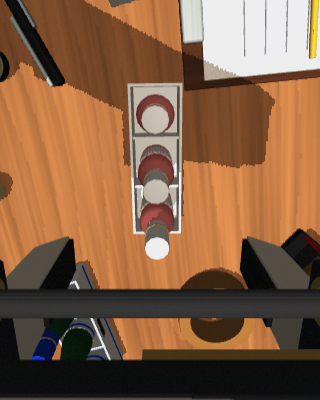

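The rose bottle stands in line between its neighbours, cap at (316,188) with (315,119) and (317,248) on either side. Next is red.

```bash
python3 -m crank '[{"offset":[0.025,-0.043,0],"turn":0.7,"hand":-1},{"offset":[0.05,-0.087,0],"turn":0.7,"hand":-1},{"offset":[0.075,-0.13,0],"turn":0.7,"hand":-1},{"offset":[0.115,-0.2,0.007],"turn":0.7,"hand":-1},{"offset":[0.115,-0.2,0.007],"turn":0.7,"hand":-1},{"offset":[0.115,-0.2,0.007],"turn":0.7,"hand":-1},{"offset":[0.115,-0.2,0.007],"turn":0.7,"hand":-1}]' 30
python3 - <<'E'
from h import *
from cell import r
s,f,R,p=wlook(r,'red')
off(s,[.4716,-.0137,.112],-7.7)
E
```

```text
clock: 23.8
eef_pos: [0.4713, -0.0134, 0.2586]
ee_rot: [[0.134, 0.991, 0.0], [0.991, -0.134, -0.001], [-0.001, 0.0, -1.0]]
force: [0.2, -0.4, 0.6]
gripper_width: 0.0918
finger_force: 0.0
red [319. 194.] 540 [306 182  27  25] full [ 0.4717 -0.0138]
offset mm [ -0.2   0.3 146.6] turn 0.0
```

```bash
python3 -m crank '[{"offset":[0,0,0.05],"turn":0,"hand":-1},{"offset":[0,0,0.1],"turn":0,"hand":-1},{"offset":[0,0,0.13],"turn":0,"hand":-0.5},{"offset":[0,0,0.147],"turn":0,"hand":0},{"offset":[0,0,0.147],"turn":0,"hand":1},{"offset":[0,0,0.147],"turn":0,"hand":1},{"offset":[0,0,0.147],"turn":0,"hand":1},{"offset":[0,0,0.147],"turn":0,"hand":1}]' 30
python3 -m crank '[{"offset":[0,0,0],"turn":0,"hand":1},{"offset":[0,0,0],"turn":0,"hand":1},{"offset":[0,0,0],"turn":0,"hand":1},{"offset":[0,0,-0.05],"turn":0,"hand":1},{"offset":[0,0,-0.1],"turn":0,"hand":1},{"offset":[0,0,-0.15],"turn":0,"hand":1},{"offset":[0,0,-0.195],"turn":0,"hand":1},{"offset":[0,0,-0.195],"turn":0,"hand":1}]' 30
python3 - <<'E'
from h import *
from cell import r
s=r.observe();off(s,[.467,.3912,s['eef_pos'][2]],-7.6)
E
```

```text
clock: 24.85
eef_pos: [0.4712, -0.0128, 0.1124]
ee_rot: [[0.133, 0.991, 0.001], [0.991, -0.133, 0.001], [0.001, 0.001, -1.0]]
force: [-0.3, -0.1, -0.5]
gripper_width: 0.0368
finger_force: 0.0
clock: 25.85
eef_pos: [0.4722, -0.0132, 0.3091]
ee_rot: [[0.133, 0.991, 0.005], [0.991, -0.133, 0.002], [0.003, 0.004, -1.0]]
force: [-0.6, 0.9, -3.0]
gripper_width: 0.0238
finger_force: 30.0
offset mm [400.1 -59.2   0.8] turn -0.1
```

```bash
python3 -m crank '[{"offset":[0.05,-0.007,0],"turn":0,"hand":1},{"offset":[0.1,-0.015,0],"turn":0,"hand":1},{"offset":[0.15,-0.022,0],"turn":0,"hand":1},{"offset":[0.2,-0.03,0],"turn":0,"hand":1},{"offset":[0.25,-0.037,0],"turn":0,"hand":1},{"offset":[0.3,-0.045,0],"turn":0,"hand":1},{"offset":[0.35,-0.052,0],"turn":0,"hand":1},{"offset":[0.4,-0.059,0],"turn":0,"hand":1}]' 30
python3 -m crank '[{"offset":[0,0,0],"turn":0,"hand":1},{"offset":[0,0,0],"turn":0,"hand":1},{"offset":[0,0,0],"turn":0,"hand":1}]'
python3 - <<'E'
from h import *
from cell import r
s,f,R,p=wlook(r,'red',.003)
off(s,[.467,.3912,.1154],-7.6)
E
```

```text
clock: 26.85
eef_pos: [0.465, 0.3925, 0.3046]
ee_rot: [[0.134, 0.991, -0.002], [0.991, -0.134, -0.002], [-0.002, -0.002, -1.0]]
force: [0.4, 0.3, -1.4]
gripper_width: 0.0235
finger_force: 30.0
clock: 27.22
eef_pos: [0.4661, 0.3896, 0.3063]
ee_rot: [[0.136, 0.991, -0.001], [0.991, -0.136, -0.001], [-0.001, -0.001, -1.0]]
force: [-0.1, 0.6, -1.4]
gripper_width: 0.0236
finger_force: 30.0
red [635.7 101. ] 170 [631  68   9  55] full [0.7697 0.4248]
red [318.5 116.3] 485 [307 104  24  26] full [0.4746 0.4518]
red [626.1 174. ] 331 [617 128  23  81] full [0.7721 0.3538]
red [618.2 230.2] 216 [608 212  32  52] full [0.7736 0.2916]
red [317.3 282.5] 504 [294 274  47  15] full [0.4486 0.2719]
offset mm [  1.8   0.8 190.9] turn -0.2
```

```bash
python3 -m crank '[{"offset":[0.002,0.0005,0.03],"turn":0,"hand":1},{"offset":[0.002,0.0005,0.08],"turn":0,"hand":1},{"offset":[0.002,0.0005,0.115],"turn":0,"hand":1},{"offset":[0.002,0.0005,0.14],"turn":0,"hand":1},{"offset":[0.002,0.0005,0.155],"turn":0,"hand":1},{"offset":[0.002,0.0005,0.165],"turn":0,"hand":1},{"offset":[0.002,0.0005,0.175],"turn":0,"hand":1},{"offset":[0.002,0.0005,0.18],"turn":0,"hand":1}]' 30
python3 -m crank '[{"offset":[0,0,0.003],"turn":0,"hand":1},{"offset":[0,0,0.007],"turn":0,"hand":1},{"offset":[0,0,0.01],"turn":0,"hand":1},{"offset":[0,0,0.011],"turn":0,"hand":1},{"offset":[0,0,0.011],"turn":0,"hand":1}]' 30
```

```text
clock: 28.28
eef_pos: [0.4666, 0.3933, 0.1266]
ee_rot: [[0.134, 0.991, 0.0], [0.991, -0.134, 0.0], [0.0, 0.0, -1.0]]
force: [0.0, 0.5, -1.3]
gripper_width: 0.0234
finger_force: 30.0
clock: 28.9
eef_pos: [0.4666, 0.3932, 0.1158]
ee_rot: [[0.134, 0.991, 0.0], [0.991, -0.134, 0.0], [0.0, 0.0, -1.0]]
force: [-0.7, 1.0, -1.1]
gripper_width: 0.0234
finger_force: 30.0
```

```bash
python3 -m crank '[{"offset":[0,0,0.0005],"turn":0,"hand":0},{"offset":[0,0,0.0005],"turn":0,"hand":-0.5},{"offset":[0,0,0.0005],"turn":0,"hand":-1},{"offset":[0,0,0.0005],"turn":0,"hand":-1},{"offset":[0,0,-0.04],"turn":0,"hand":-1},{"offset":[0,0,-0.09],"turn":0,"hand":-1},{"offset":[0,0,-0.14],"turn":0,"hand":-1},{"offset":[0,0,-0.19],"turn":0,"hand":-1}]' 30
python3 -m crank '[{"offset":[0.03,-0.05,-0.02],"turn":0,"hand":-1},{"offset":[0.06,-0.1,-0.02],"turn":0,"hand":-1},{"offset":[0.08,-0.15,-0.02],"turn":0,"hand":-1},{"offset":[0.1,-0.18,-0.02],"turn":0,"hand":-1},{"offset":[0.1,-0.18,-0.02],"turn":0,"hand":-1},{"offset":[0.1,-0.18,-0.02],"turn":0,"hand":-1}]'
python3 - <<'E'
from h import *
from cell import r
f=r.grab_frame('top');cv2.imwrite('pics/t9.png',f['pixels'][:,:,::-1])
for c in Z:
  for uv,a,b in blobs(f['pixels'],c):
    if 110<uv[1]<300 and a<200 and 100<uv[0]<530: print(c,uv.round(1),solve(f,f['orientation'],f['position'],uv,c,.003))
E
```

```text
clock: 29.9
eef_pos: [0.4664, 0.393, 0.3075]
ee_rot: [[0.134, 0.991, 0.0], [0.991, -0.134, 0.0], [0.0, 0.0, -1.0]]
force: [0.5, 1.3, -0.3]
gripper_width: 0.0914
finger_force: 0.0
clock: 30.65
eef_pos: [0.3022, 0.5157, 0.3258]
ee_rot: [[0.135, 0.991, 0.001], [0.991, -0.135, -0.0], [-0.0, 0.001, -1.0]]
force: [0.8, -0.0, -0.2]
gripper_width: 0.092
finger_force: 0.0
red [133.8 207.7] [0.4749 0.4512]
red [158.  210.9] [0.4664 0.3928]
red [182.9 213.7] [0.459  0.3331]
amber [294.5 131.8] [0.6501 0.0665]
amber [269.6 135.2] [0.6428 0.1262]
amber [245.  138.9] [0.6347 0.185 ]
rose [409.3 133. ] [ 0.6469 -0.2095]
rose [326.3 192.2] [ 0.5054 -0.0071]
blue [512.8 181.8] [ 0.5237 -0.4472]
blue [488.1 186.6] [ 0.5132 -0.3885]
blue [463.5 191.1] [ 0.5033 -0.3304]
green [394.4 226.5] [ 0.4222 -0.165 ]
```

View pics/t9.png

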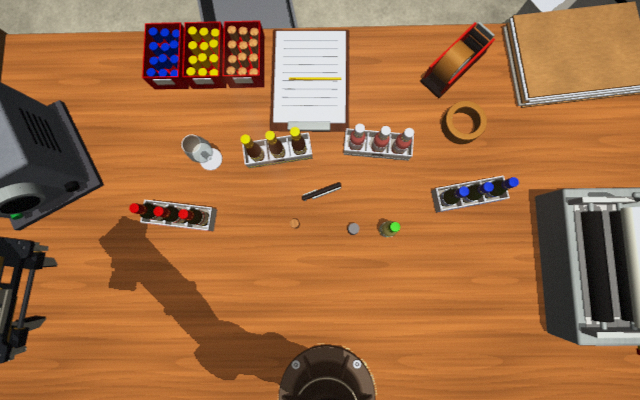

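All four bottles stand in their middle places: red (158,211), amber (270,135), rose (385,131), blue (488,187). Green (394,227) and the glass (203,150) have not moved, and the arm is clear of everything. Handing in.

```bash
python3 -c "
from cell import r
print(r.job_done())"
```

```text
the job is handed in; nothing more can be done
None
```

I lowered the red, amber, rose and blue bottles into the middle places of their own trays; the final top view shows them in line with their neighbours, the green-capped bottle and glass unmoved. The job was handed in at about 31 s, and no verdict came back.

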